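Shut and latch the two-leaf specimen box

ROBOT

A 6-joint arm with a two-finger parallel gripper is mounted at the origin on a cart in front of the work surface, level with it; the furniture and walls round the work are solid. World frame = base frame: x ahead of the robot, y to its left, z up, the work surface at z = 0. Lengths are in m, angles in rad, forces in N, time in s.
With the tool pointing down it reaches from about 0.15 to 0.775 m from the base axis. Payload 6.1 kg.
Tool frame: the origin (TCP) lies at the very end of the fingers, on their centre line; the grasp point (between the pads) lies 19 mm behind it (arm.pinch_z is the distance from the TCP to the grasp point, in m); z points along the fingers, y is the direction in which the jaws open and shut (so a half turn about z gives the same grasp; the last joint's range is limited). The gripper opens to 85 mm and grips with 20 to 120 N. Pads are 22 mm wide; open, the fingers measure 114 mm over their backs; the gripper's body (76 mm by 85 mm) begins 54 mm behind the grasp point. The pads swing forward as they close: fully open they stand 13 mm farther back than shut.
Start: joints at [-1.229, 0.126, -0.04, 1.405, 0, 1.571], TCP at [0.176, -0.495, 0.231] pointing down, gripper open.
Joint ranges: [-2.72, 2.72], [-0.95, 1.95], [-1.27, 1.35], [-1.78, 2.02], [-1.46, 1.47], [-3.14, 3.14]. Speed limits (rad/s): [2.39, 2.39, 3.01, 3.14, 3.14, 3.14].

INTERFACE

Orientations are given as a unit quaternion [w, x, y, z].
In Python, from rig import arm, vision, spotter gives the robot as it stands.
- The arm moves only by the tool carry_out, never from a script. Its argument "deltas" is a list of rows, each a list of 3 entries, a list of its own where there are three numbers: the shift along the tool's x, y, z in m, then the turn, a rotation vector about the tool's x, y, z in degrees, then the opening, from 0 (shut) to 1 (fully open). In form: [[[tx, ty, tz], [ax, ay, az], hand], ...]. A call has 1 to 20 rows; each row shifts and turns the commanded pose from where the row before left it, along the tool's axes as they then stand; what a row does not reach is not made up. A row lasts 1/8 s, in which the tool goes at most 62.5 mm and 10.7 degrees, less where a joint would pass 70% of its speed; a pose out of reach is approached as far as the arm can. A call with a gripper value outside its range is refused whole. The fingers move at their own pace and stop on an object; "newtons" is the grip in N (left out, the last holds). Time passes only in rows, so rows that do not move let the fingers close. It gives the time, the measured TCP pose, the force and the opening at its end, in the units of the state.
- arm.state(): the state, without advancing time (a new reading comes with each control period).
- vision.get_image(name): name is "side" or "top" or "wrist"; returns the picture (400x640x3 uint8, red, green, blue); there is no depth.
- vision.camera_info(name): a dict with "fx", "fy", "cx", "cy" (pixels), "dist_coeffs" ([k1, k2, p1, p2, k3] as OpenCV has them; the pictures are not rectified), "extrinsics" (4x4, takes a point from world to camera coordinates); the wrist camera has in their place "T_tool_cam" (4x4, takes a point from camera to tool coordinates, whose origin is the TCP and whose axes are the flange's). Camera axes: x right, y down, z forward; pixel columns grow to the right and rows downward; lengths in m; the calibration is good to about 2 mm. A picture is of the moment at which its call begins: read the wrist's pose just before it. camera_info takes no time and is no camera call.
- arm.sign_off(): hands the job in, once; it reports no verdict.
Trained networks look in the newest picture that a camera, given by its name, has taken for a name from the list of things; names that differ only in an ending like _2 or _b are one class to them, and where a whole thing is asked for, a point or a joint stands for the part that bears it (a point fixed in the world has none). Each returns a list of dicts, best first, with "score" (0 to 1); they miss things now and then, are a little off and sometimes report something else, mostly with a low value. They report only what shows in the picture. A call takes as long as a camera call.
- spotter.spot_in(target, camera): "xyz" ([x, y, z] in m, in world coordinates, good to about 4 mm: the middle of the surface that is visible of it).
- spotter.regions_of(target, camera): "mask" (400x640 bool, what is visible of it).
- spotter.pinpoint(target, camera): "xyz" ([x, y, z] in m, in world coordinates, good to about 4 mm: a listed point, or the origin of a listed thing).
The state is a dict: "time": time; "joint_positions": joint angles; "joint_velocities": joint speeds; "tau": joint torques, N m; "tool_pos": TCP position; "eef_rot": TCP orientation; "force": force on the tool from outside, world axes, zero at the start; "wrist_torque": the same for the moment, N m; "width": finger opening in m.
Only numpy, scipy, OpenCV 4.12 (cv2) and the standard library are available. Lean on these libraries where they do the work, as an engineer would, in place of code of your own. Each camera call takes 0.05 s, during which the arm holds its last target.

TASK

Shut the specimen box on the bench: first close the leaf with the rebated edge (the one with the hook-shaped keeper), then the leaf with the latch so that its flange laps over the rebate. Then hook the latch's bail over and under the lip of the keeper, and press the lever down past centre until it lies flat and holds by itself. Leave the other things on the bench where they are.

Things in the scene. Friction and masses are not known exactly. Their poses are not given: they have to be found in the camera images.
- case: Fixed steel specimen box, 200 (x) x 284 (y) x 90 mm high, with two 8 mm thick lid leaves hinged on its outer upper edges (y = +140 and -140 mm, height 90 mm), meeting at the seam y = 0; shut, their tops are at 98 mm. They start half open. Origin: centre of the underside on the worktop, z up. 'Case x, y' elsewhere are this body's axes.
- leaf_rebated (a joint): Angle (rad) of the leaf hinged at case -y, the one with the hook-shaped keeper. Its free edge is stepped down (3.5 mm thick over the last 14 mm). 0 shut, grows opening, to 1.4. Stiff hinge: it stays where it is left and must be pushed all the way home, 2 to 6 N at mid-leaf.
- leaf_flanged (a joint): Angle (rad) of the leaf hinged at case +y, the one with the latch lever. A 4 mm flange on its free edge reaches 12 mm past the seam and must lap over the other leaf's stepped edge. 0 shut, grows opening, to 1.4. Stiff hinge: it stays where it is left and must be pushed all the way home, 2 to 8 N at mid-leaf.
- rebated_press (a point): Clear point on the outer (upper) face of the rebated leaf, good for pushing it shut: 85 mm from its hinge, 65 mm to the -x side of the leaf's middle. Its z axis is the leaf's outward normal.
- flanged_press (a point): Clear point on the outer (upper) face of the flanged leaf, good for pushing it shut: 85 mm from its hinge, 65 mm to the -x side of the leaf's middle. Its z axis is the leaf's outward normal.
- lever (a joint): Angle (rad) of the latch lever; axis along case x, 16 mm above the flanged leaf, at case y = +45 mm when that is shut. 0: flat, pointing to +y; grows as it is raised and tipped towards the keeper, to 2.5. Starts part raised, stays where left. The bail is pinned to it 20 mm from its axis: tipping it to the keeper advances the bail, pressing it down draws the bail back.
- lever_end (a point): Middle of the upper face of the lever's wide end (28 x 12 mm), 64 mm from the lever's axis: the place to press. With the bail hooked the slack is gone at 0.8 to 1.4 rad; below that the keeper's spring resists, up to about 3 to 14 N here, until dead centre at about 0.3 rad; past it the lever pulls itself on to its stop at 0.
- bail_roller (a point): Middle of the bail's cross bar: 8 mm round, 40 mm long along case x, at the end of two 5 mm side rods that swing freely on a pin of the lever, 91 mm away. The bail falls by its own weight on to what is below it; it starts lying over the flanged leaf's free edge and comes to lie on or beside the keeper.
- grip_bar (a point): Middle of the bail's finger bar: 10 mm round, 34 mm long along case x, on two thin uprights 30 mm above and 8 mm beyond the cross bar (bail level). To be pinched from above, fingers closing along case y; it can turn between the fingers. The lever follows (1 to 3 N) as the bail is carried towards or from the keeper.
- keeper_seat (a point): Nominal place of the hooked cross bar's centre: 10 mm above the rebated leaf, case y = -30 mm. Keeper: hook 24 mm wide; post 4 to 10 mm to the +y side; lip 4 to 8 mm above, ending 4 mm to the -y side. It is set by screw: all of it may stand up to 3 mm more to -y or 1.5 mm to +y, unseen. Bar: over the top, down 12 mm or more to the -y side, back under the lip to where the post is felt.
- keeper (a joint): How far (m) the sprung keeper has been drawn towards the lever: 0 at rest, about 0.002 to 0.007 with the latch fastened, at most 0.010. 20 N starts it, then 8 N per mm.
- tape_1: Bystander, to be left alone: roll of dark tape, 55 mm, 19 mm high. Origin: centre of its underside.
- petri_dish: Bystander, to be left alone: flat clear dish, 92 mm across, 16 mm high. Origin: centre of its underside.
- marker: Bystander, to be left alone: pen-like marker, 132 mm long. Origin: centre of its underside.
- vial: Bystander, to be left alone: white vial with black cap, 43 mm across, 85 mm high. Origin: centre of its underside.
- tweezers: Bystander, to be left alone: steel tweezers, 127 mm long, lying flat. Origin: centre of its underside.

How it is judged:
By the outcome, as a careful person would: the job done as asked, in the order asked, and still so for the second after the job is handed in, with the robot touching nothing.
It also fails if it takes over 64 s, if anything falls off the work surface, if the arm or the gripper's body presses on something with over 40 N, if the wrist force passes 120 N, or if a joint passes its speed limit or range.

## Working session

There is one attempt and no reset: what is moved stays moved. The work goes in short steps, Python scripts to look and compute and a tool call to move; the robot and the scene stay as the last step left them, time stands still between calls to the robot, and variables do not carry over. Pictures are saved under pics/ and viewed, and the job is handed in when it is done.

Besides the shell and the picture viewer there is one more tool, called as a command line: name --argument value ..., lists and objects as JSON in quotes. carry_out: Moves the arm, as the interface text tells. Its arguments: {"type":"object","properties":{"deltas":{"type":"array"},"newtons":{"type":"number"}},"required":["deltas"]}

```bash
ls; mkdir -p pics
python3 - <<'E'
from rig import arm, vision, spotter
import cv2
s=arm.state(); print(s)
for n in ["side","top","wrist"]:
    im=vision.get_image(n); cv2.imwrite(f"pics/a_{n}.png",im[:,:,::-1])
    print(n,vision.camera_info(n))
for t in ["case","rebated_press","flanged_press","lever_end","bail_roller","grip_bar","keeper_seat"]:
    for c in ["top","side"]:
        print(t,c,[(d['score'],d['xyz']) for d in spotter.pinpoint(t,c)[:2]])
E
```

```text
pics
{'time': 0.0, 'joint_positions': array([-1.22898260e+00,  1.26389324e-01, -4.06089863e-02,  1.40541705e+00,
        1.04427085e-06,  1.57077682e+00]), 'joint_velocities': array([-0.00012515,  0.00055682, -0.00230402, -0.00119767,  0.00139779,
        0.00049307]), 'tau': array([ 7.26101789e-04, -4.35913396e+01,  3.52923596e+01,  1.73179409e-02,
        5.10675449e-06,  3.36023476e-08]), 'tool_pos': array([ 0.1758392 , -0.49423642,  0.23052314]), 'eef_rot': array([-7.97812825e-04,  9.85428955e-01,  1.70085625e-01, -1.37157087e-04]), 'force': array([ 0.38049389, -0.74216589, -0.0623718 ]), 'wrist_torque': array([ 0.01551318,  0.06362052, -0.00273913]), 'width': 0.08551152495943519}
side {'fx': 484.54831984616584, 'fy': 484.54831984616584, 'cx': 319.81764182949587, 'cy': 194.2420483622871, 'dist_coeffs': array([-0.02529785,  0.        ,  0.        ,  0.        ,  0.        ]), 'extrinsics': array([[ 0.99990258, -0.01244572,  0.00632009, -0.54312068],
       [-0.00285276, -0.625428  , -0.78027667,  0.07787676],
       [ 0.01366387,  0.78018262, -0.62540257,  1.6618044 ],
       [ 0.
[... 1204 characters left out ...]
)]
rebated_press side [(0.83, [0.4694, -0.0424, 0.1619])]
flanged_press top [(0.84, [0.4489, 0.1612, 0.1672])]
flanged_press side [(0.63, [0.4504, 0.1616, 0.1697])]
lever_end top [(0.84, [0.5091, 0.2401, 0.18])]
lever_end side [(0.54, [0.4986, 0.2428, 0.1781])]
bail_roller top [(0.6, [0.5124, 0.1298, 0.2419]), (0.17, [0.5287, -0.0344, 0.188])]
bail_roller side [(0.54, [0.5171, 0.1301, 0.2454]), (0.32, [0.4687, -0.0421, 0.1659])]
grip_bar top [(0.81, [0.5174, 0.1458, 0.2726])]
grip_bar side [(0.52, [0.5155, 0.1464, 0.27])]
keeper_seat top [(0.8, [0.5325, -0.0332, 0.1884]), (0.67, [0.385, 0.3287, 0.0005])]
keeper_seat side [(0.56, [0.5275, -0.0305, 0.1867]), (0.26, [0.5266, -0.3575, -0.0012])]
```

View pics/a_side.png

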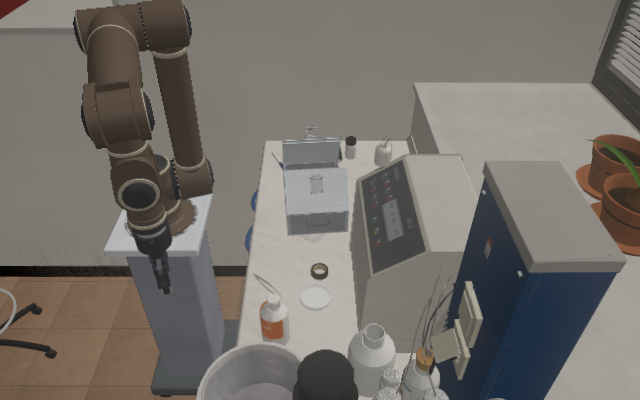

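View pics/a_top.png

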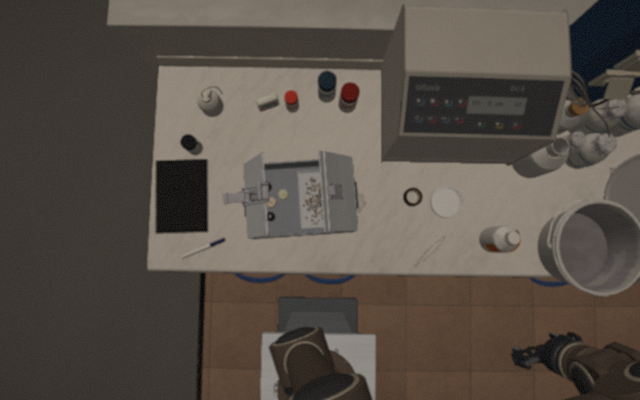

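carry_out --deltas '[[[0,0,-0.05],[0,0,4.7],0],[[0,0,-0.06],[0,0,4.7],0],[[0,0,-0.06],[0,0,4.8],0],[[0.034,-0.042,0],[0,0,0],0],[[0.034,-0.042,0],[0,0,0],0],[[0.034,-0.042,0],[0,0,0],0],[[0.034,-0.042,0],[0,0,0],0],[[0.034,-0.042,0],[0,0,0],0],[[0.034,-0.042,0],[0,0,0],0],[[0.034,-0.042,0],[0,0,0],0],[[0.034,-0.042,0],[0,0,0],0],[[0.034,-0.042,0],[0,0,0],0],[[0.034,-0.042,0],[0,0,0],0],[[0.034,-0.042,0],[0,0,0],0],[[0.034,-0.042,0],[0,0,0],0],[[0,0,0],[0,0,0],0],[[0,0,0],[0,0,0],0]]'

```text
time: 2.98
tool_pos: [0.5348, 0.0455, 0.4012]
eef_rot: [0.0, 0.999, 0.047, -0.0]
force: [-0.3, -0.5, 1.2]
width: -0.0
```

Run:
```python
from rig import arm, vision, spotter
import cv2
s=arm.state(); print({k:s[k] for k in ['time','tool_pos','eef_rot','force','width','joint_positions']})
for n in ["wrist"]:
    im=vision.get_image(n); cv2.imwrite(f"pics/b_{n}.png",im[:,:,::-1])
for t in ["case","rebated_press","flanged_press","lever_end","bail_roller","grip_bar","keeper_seat"]:
    for c in ["wrist"]:
        print(t,c,[(d['score'],d['xyz']) for d in spotter.pinpoint(t,c)[:2]])
```

```text
{'time': 2.975, 'tool_pos': array([0.53476778, 0.04548086, 0.40115828]), 'eef_rot': array([ 1.46349307e-04,  9.98882515e-01,  4.72611138e-02, -2.95842703e-04]), 'force': array([-0.31729314, -0.54975595,  1.18178902]), 'width': -2.723234215601142e-05, 'joint_positions': array([ 8.49924645e-02,  2.21522168e-01,  4.57280823e-01,  1.80715728e+00,
       -2.70181092e-04,  3.13202774e+00])}
case wrist [(0.6, [0.5243, 0.0586, 0.0017])]
rebated_press wrist [(0.67, [0.4648, -0.0418, 0.1653])]
flanged_press wrist [(0.66, [0.45, 0.1591, 0.1743])]
lever_end wrist [(0.87, [0.5085, 0.239, 0.1798])]
bail_roller wrist [(0.93, [0.5181, 0.131, 0.2404]), (0.61, [0.4643, -0.044, 0.1622])]
grip_bar wrist [(0.66, [0.5174, 0.1421, 0.2667])]
keeper_seat wrist [(0.82, [0.5292, -0.0293, 0.1873])]
```

View pics/b_wrist.png

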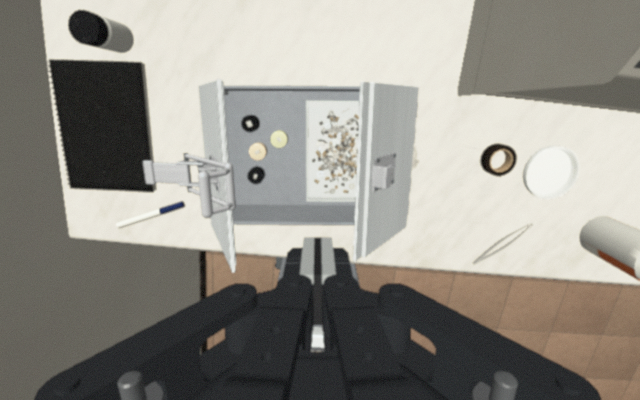

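carry_out --deltas '[[[0,0,0.007],[0,0,-10.6],0],[[0,0,0.007],[0,0,-10.6],0],[[0,0,0.007],[0,0,-10.6],0],[[0,0,0.007],[0,0,-10.6],0],[[0,0,0.007],[0,0,-10.6],0],[[0,0,0.007],[0,0,-10.6],0],[[0,0,0.007],[0,0,-10.6],0],[[0,0,0.007],[0,0,-10.6],0],[[0,0,0.007],[0,0,-10.6],0],[[0,0,0.007],[0,0,-10.6],0],[[0,0,0.007],[0,0,-10.6],0],[[0,0,0.007],[0,0,-10.6],0],[[0,0,0.007],[0,0,-10.6],0],[[0,0,0.007],[0,0,-10.6],0],[[0,0,0.007],[0,0,-10.6],0],[[0,0,0.007],[0,0,-10.6],0],[[0,0,0.007],[0,0,-10.4],0],[[0.0375,-0.045,0],[0,0,0],0],[[0.0375,-0.045,0],[0,0,0],0],[[0,-0.03,0],[0,0,0],0]]'

```text
time: 5.88
tool_pos: [0.4693, -0.0826, 0.2833]
eef_rot: [0.001, -0.046, 0.999, -0.0]
force: [0.5, -0.2, 0.6]
width: 0.0003
```

```bash
cat > h.py <<'E'
from rig import arm, vision, spotter
import cv2, numpy as np
from scipy.spatial.transform import Rotation as R
C=np.array([.5235,.057]); psi=.0942
def tocase(p):
    d=np.array(p[:2])-C; c,s=np.cos(psi),np.sin(psi)
    return np.round([c*d[0]+s*d[1],-s*d[0]+c*d[1],p[2]],4)
def st():
    s=arm.state(); q=s['eef_rot']; r=R.from_quat([q[1],q[2],q[3],q[0]])
    M=r.as_matrix(); print('t',round(s['time'],2),'case',tocase(s['tool_pos']),'yaw-err deg',round(np.degrees(np.arctan2(-M[1,0],-M[0,0])-psi),2),'zax',M[:,2].round(4),'F',s['force'].round(2),'w',round(s['width'],4),'j',s['joint_positions'].round(2)); return s
def pp(cam,names):
    for t in names:
        print(t,cam,[(d['score'],tocase(d['xyz'])) for d in spotter.pinpoint(t,cam)[:2]])
def pic(cam,n):
    im=vision.get_image(cam); cv2.imwrite(f'pics/{n}.png',im[:,:,::-1]); return im
E
python3 - <<'E'
from h import *
st()
prev=None
for th in np.linspace(.94,0,11):
    p=np.array([-.140+.085*np.cos(th)-.008*np.sin(th)-.010*th/.94, .09+.085*np.sin(th)+.008*np.cos(th)])
    print(p.round(4), None if prev is None else (p-prev).round(4)); prev=p
E
```

```text
t 5.88 case [-0.0671 -0.1339  0.2833] yaw-err deg -0.1 zax [ 1.1e-03 -4.0e-04 -1.0e+00] F [ 0.52 -0.2   0.64] w 0.0003 j [-0.17  0.04 -0.02  1.51 -0.   -0.27]
[-0.1063  0.1634] None
[-0.0986  0.1589] [ 0.0077 -0.0044]
[-0.0914  0.1539] [ 0.0072 -0.005 ]
[-0.0846  0.1483] [ 0.0067 -0.0056]
[-0.0784  0.1422] [ 0.0062 -0.0061]
[-0.0728  0.1356] [ 0.0056 -0.0066]
[-0.0679  0.1287] [ 0.005 -0.007]
[-0.0636  0.1213] [ 0.0043 -0.0073]
[-0.06    0.1137] [ 0.0036 -0.0076]
[-0.0571  0.1059] [ 0.0029 -0.0078]
[-0.055  0.098] [ 0.0021 -0.0079]
```

carry_out --deltas '[[[0,0,0.05],[0,0,0],0],[[0,0,0.05],[0,0,0],0],[[0,0.006,0.018],[0,0,0],0],[[0,0.01,0],[0,0,0],0],[[0,0.01,0],[0,0,0],0],[[0,0.008,0.0045],[0,0,0],0],[[0,0.007,0.005],[0,0,0],0],[[0,0.007,0.0055],[0,0,0],0],[[0,0.006,0.006],[0,0,0],0],[[0,0.0055,0.0065],[0,0,0],0],[[0,0.005,0.007],[0,0,0],0]]'

```text
time: 7.25
tool_pos: [0.465, -0.0166, 0.129]
eef_rot: [-0.0, -0.047, 0.999, -0.0]
force: [1.4, -1.3, 0.5]
width: 0.0001
```

Run:
```python
from h import *
st(); pic('wrist','c_w');pic('side','c_s')
st()
a=cv2.imread('pics/c_s.png')[110:260,240:420]; cv2.imwrite('pics/c_sc.png',cv2.resize(a,None,fx=4,fy=4))
```

```text
t 7.25 case [-0.0652 -0.0678  0.129 ] yaw-err deg -0.02 zax [-9.e-04 -1.e-04 -1.e+00] F [ 1.43 -1.33  0.5 ] w 0.0001 j [-0.04  0.04 -0.36  1.17 -0.   -0.13]
t 7.35 case [-0.0657 -0.0673  0.1285] yaw-err deg 0.02 zax [-2.5e-03  8.0e-04 -1.0e+00] F [-0.01  0.13 -0.01] w -0.0001 j [-0.04  0.04 -0.36  1.17  0.   -0.13]
```

View pics/c_w.png

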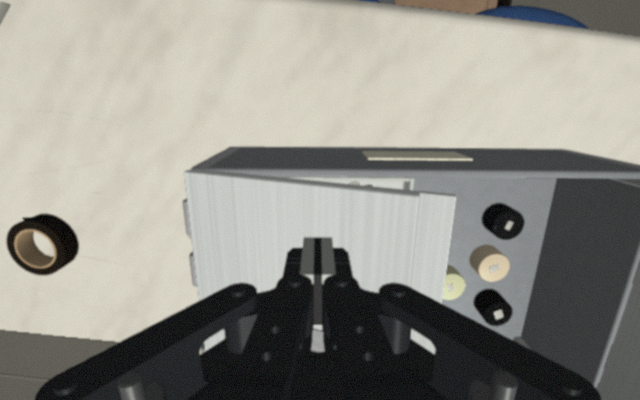

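View pics/c_sc.png

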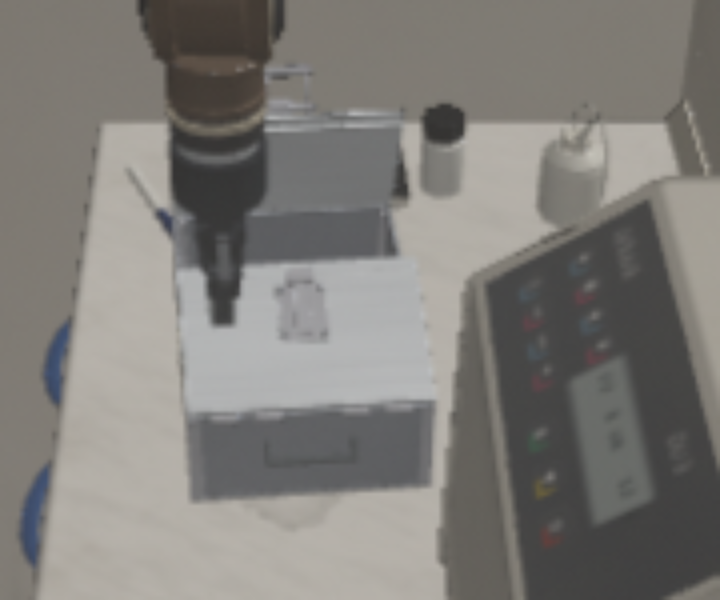

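The leaf follows the finger (front edge still visibly proud at wrist px (420,190)). Continue home.

carry_out --deltas '[[[0,0.004,0.0073],[0,0,0],0],[[0,0.0035,0.0076],[0,0,0],0],[[0,0.003,0.0078],[0,0,0],0],[[0,0.002,0.007],[0,0,0],0],[[0,0,0.002],[0,0,0],0],[[0,0,0.0015],[0,0,0],0],[[0,0,0],[0,0,0],0]]'

```text
time: 8.22
tool_pos: [0.4638, -0.004, 0.0979]
eef_rot: [0.0, -0.047, 0.999, 0.001]
force: [-6.0, 0.2, 13.2]
width: -0.0003
```

Run:
```python
from h import *
st(); pic('wrist','d_w')
```

```text
t 8.22 case [-0.0651 -0.0551  0.0979] yaw-err deg -0.01 zax [ 2.e-04  1.e-03 -1.e+00] F [-6.    0.23 13.19] w -0.0003 j [-0.01  0.05 -0.42  1.1   0.   -0.1 ]
```

View pics/d_w.png

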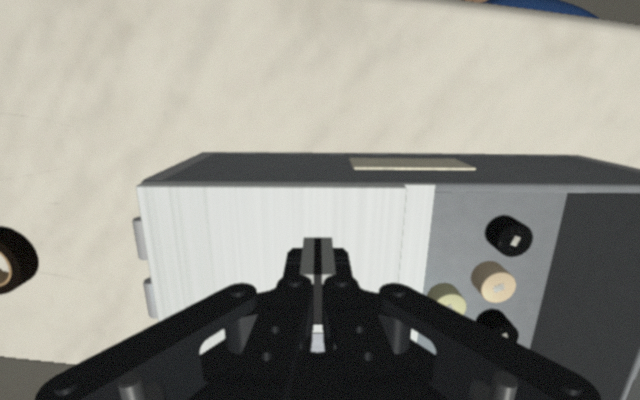

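carry_out --deltas '[[[0,0,-0.03],[0,0,0],0],[[0,0,-0.055],[0,0,0],0],[[0,0,-0.06],[0,0,0],0],[[0.005,0.02,-0.0585],[0,0,0],0],[[0.008,0.05,0],[0,0,0],0],[[0,0.055,0],[0,0,0],0],[[0,0.055,0],[0,0,0],0],[[0,0.03,0],[0,0,0],0],[[0,0,0.03],[0,0,0],0],[[0,0,0.05],[0,0,0],0],[[0,0,0.045],[0,0,0],0],[[0,-0.01,0.003],[0,0,0],0],[[0,0,0],[0,0,0],0]]'

```text
time: 9.9
tool_pos: [0.433, 0.193, 0.1735]
eef_rot: [0.0, -0.046, 0.999, 0.0]
force: [0.1, 0.0, 0.1]
width: 0.0001
```

Run:
```python
from h import *
st(); pic('wrist','e_w'); pic('top','e_t')
a=cv2.imread('pics/e_t.png')[120:270,190:400]; cv2.imwrite('pics/e_tc.png',cv2.resize(a,None,fx=3.5,fy=3.5))
prev=None
for th in np.linspace(1.12,0,13):
    p=np.array([.140-.085*np.cos(th)+.008*np.sin(th)+.010*th/1.12, .09+.085*np.sin(th)+.008*np.cos(th)])
    print(p.round(4), None if prev is None else (p-prev).round(4)); prev=p
```

```text
t 9.9 case [-0.0773  0.1439  0.1735] yaw-err deg -0.07 zax [ 9.e-04  4.e-04 -1.e+00] F [0.06 0.   0.08] w 0.0001 j [ 0.42  0.04 -0.26  1.27 -0.    0.33]
[0.1202 0.17  ] None
[0.112  0.1669] [-0.0082 -0.0031]
[0.1042 0.1631] [-0.0078 -0.0038]
[0.0967 0.1586] [-0.0075 -0.0044]
[0.0897 0.1536] [-0.007 -0.005]
[0.0832 0.148 ] [-0.0065 -0.0056]
[0.0772 0.1419] [-0.006  -0.0061]
[0.0719 0.1354] [-0.0054 -0.0065]
[0.0671 0.1285] [-0.0047 -0.0069]
[0.063  0.1212] [-0.0041 -0.0073]
[0.0596 0.1136] [-0.0034 -0.0075]
[0.0569 0.1059] [-0.0027 -0.0077]
[0.055 0.098] [-0.0019 -0.0079]
```

View pics/e_w.png

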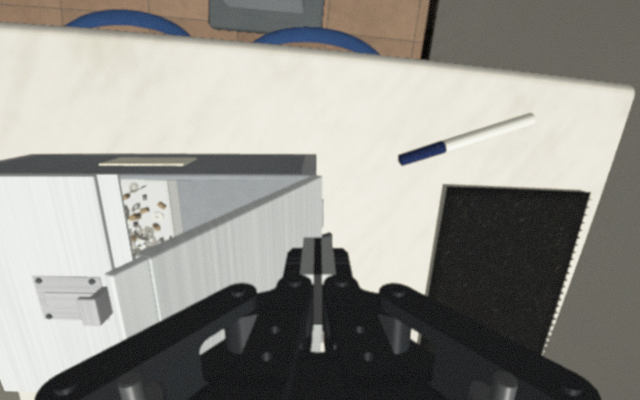

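View pics/e_tc.png

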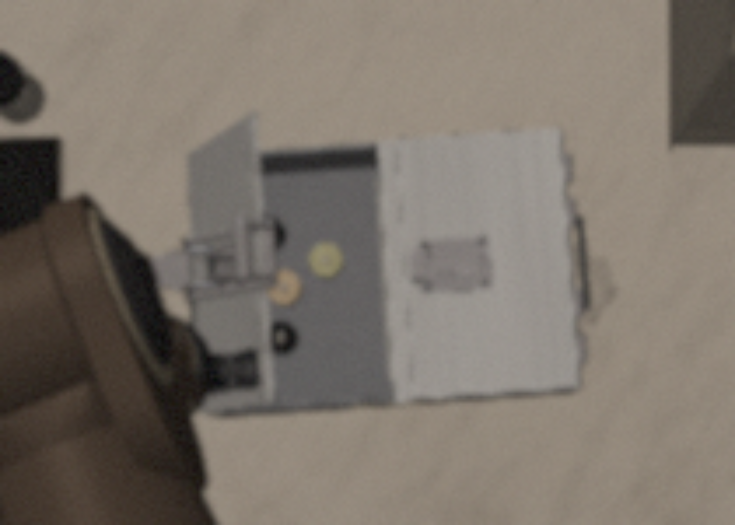

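The rebated leaf is flat; the flanged leaf is up with finger clear beside it. Now the arc.

carry_out --deltas '[[[0,-0.012,0.001],[0,0,0],0],[[0,-0.012,0.001],[0,0,0],0],[[0,-0.0082,0.003],[0,0,0],0],[[0,-0.0078,0.004],[0,0,0],0],[[0,-0.0075,0.0044],[0,0,0],0],[[0,-0.007,0.005],[0,0,0],0],[[0,-0.0065,0.0056],[0,0,0],0],[[0,-0.006,0.006],[0,0,0],0],[[0,-0.0054,0.0065],[0,0,0],0],[[0,-0.0047,0.007],[0,0,0],0],[[0,-0.004,0.0073],[0,0,0],0]]'

```text
time: 11.38
tool_pos: [0.4401, 0.1123, 0.1208]
eef_rot: [-0.0, -0.047, 0.999, -0.0]
force: [-0.6, 2.6, 1.2]
width: 0.0
```

Run:
```python
from h import *
st(); pic('wrist','f_w'); pic('top','f_t')
a=cv2.imread('pics/f_t.png')[120:270,190:400]; cv2.imwrite('pics/f_tc.png',cv2.resize(a,None,fx=3.5,fy=3.5))
```

```text
t 11.38 case [-0.0779  0.0629  0.1208] yaw-err deg -0.02 zax [-2.e-04 -4.e-04 -1.e+00] F [-0.63  2.64  1.22] w 0.0 j [ 0.25  0.02 -0.4   1.15 -0.    0.16]
```

View pics/f_w.png

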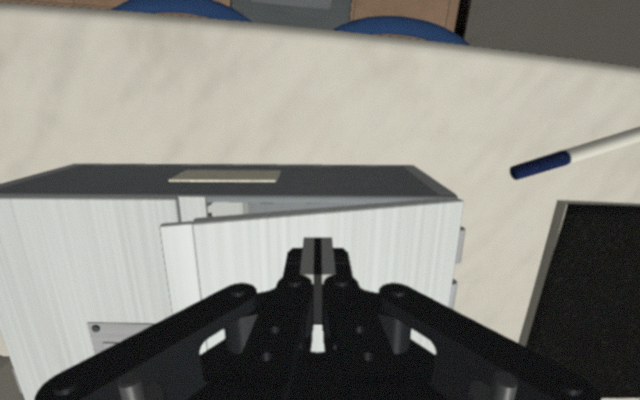

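View pics/f_tc.png

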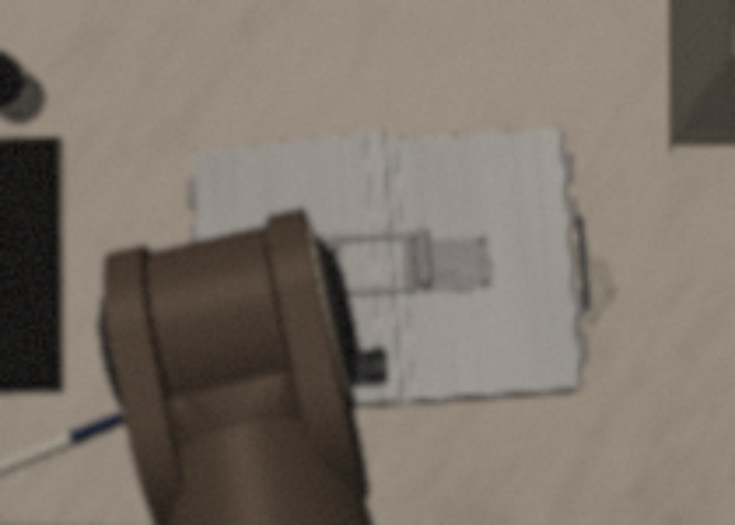

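carry_out --deltas '[[[0,-0.0034,0.0075],[0,0,0],0],[[0,-0.0027,0.0077],[0,0,0],0],[[0,-0.002,0.0072],[0,0,0],0],[[0,0,0.002],[0,0,0],0],[[0,0,0.0015],[0,0,0],0],[[0,0,0],[0,0,0],0]]'

```text
time: 12.22
tool_pos: [0.4412, 0.1045, 0.0977]
eef_rot: [0.001, -0.047, 0.999, -0.0]
force: [-7.6, -0.9, 22.2]
width: -0.0002
```

Run:
```python
from h import *
st(); pic('wrist','g_w')
```

```text
t 12.22 case [-0.0774  0.055   0.0977] yaw-err deg -0.02 zax [ 2.2e-03 -1.0e-04 -1.0e+00] F [-7.6  -0.95 22.21] w -0.0002 j [ 0.23  0.03 -0.44  1.1  -0.    0.14]
```

View pics/g_w.png

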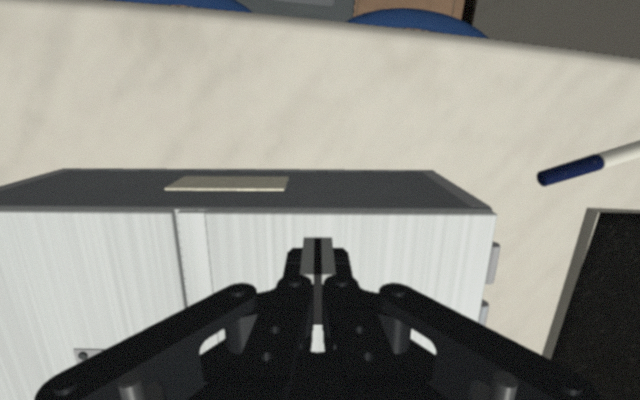

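carry_out --deltas '[[[0,0,-0.03],[0,0,0],0],[[0,0,-0.055],[0,0,0],0],[[0,0,-0.06],[0,0,0],0],[[-0.02,-0.02,-0.0597],[0,0,0],0],[[-0.05,-0.0253,0],[0,0,0],0.6],[[-0.05,-0.02,0],[0,0,0],0.6],[[-0.008,-0.02,0],[0,0,0],0.6],[[0,0,0],[0,0,0],0.6]]'

```text
time: 13.28
tool_pos: [0.5751, 0.0313, 0.2956]
eef_rot: [-0.001, -0.046, 0.999, -0.0]
force: [-0.1, 0.6, 0.0]
width: 0.0514
```

Run:
```python
from h import *
st(); pic('wrist','h_w'); 
N=["lever_end","bail_roller","grip_bar","keeper_seat"]
pp('wrist',N)
pic('top','h_t'); pic('side','h_s')
pp('top',N[:4]);pp('side',N[:4])
a=cv2.imread('pics/h_s.png')[110:260,240:420]; cv2.imwrite('pics/h_sc.png',cv2.resize(a,None,fx=4,fy=4))
```

```text
t 13.28 case [ 0.0489 -0.0304  0.2956] yaw-err deg -0.13 zax [-2.5e-03 -8.0e-04 -1.0e+00] F [-0.1   0.62  0.01] w 0.0514 j [ 0.05  0.24  0.24  1.57 -0.   -0.04]
lever_end wrist [(0.7, array([ 0.0038, -0.0315,  0.1216]))]
bail_roller wrist [(0.78, array([ 0.0027, -0.0295,  0.1203]))]
grip_bar wrist [(0.94, array([-0.0002, -0.042 ,  0.15  ]))]
keeper_seat wrist [(0.56, array([-0.0031, -0.0301,  0.1085]))]
lever_end top [(0.36, array([0.0007, 0.0797, 0.1694]))]
bail_roller top []
grip_bar top []
keeper_seat top []
lever_end side [(0.57, array([-0.0028,  0.0791,  0.1645]))]
bail_roller side [(0.75, array([0.1743, 0.2957, 0.0016])), (0.64, array([ 0.001 , -0.0294,  0.1224]))]
grip_bar side [(0.65, array([-1.000e-04, -3.760e-02,  1.496e-01])), (0.55, array([-0.0647,  0.0565,  0.0985]))]
keeper_seat side [(0.95, array([-0.0004, -0.0282,  0.108 ]))]
```

View pics/h_w.png

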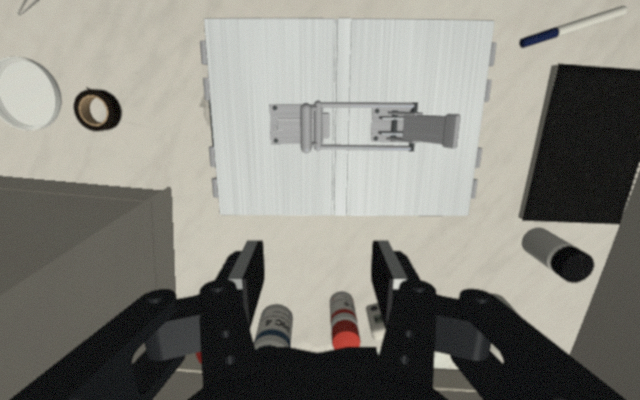

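View pics/h_sc.png

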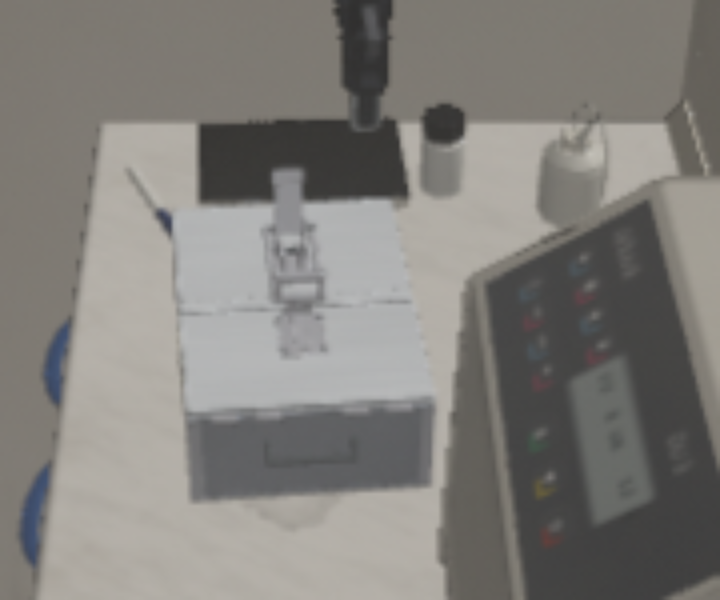

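Both leaves lie flat, flange strip over the seam (col ~343); the bail bar lies on the keeper (col ~306, row 128), lever up at (430,130). Verify geometry by back-projection.

```bash
cat >> h.py <<'E'
def ray(px,z,pos,q,info):
    K=np.array([[info['fx'],0,info['cx']],[0,info['fy'],info['cy']],[0,0,1]])
    u=cv2.undistortPoints(np.array([[px]],float),K,info['dist_coeffs'])[0,0]
    Rm=R.from_quat([q[1],q[2],q[3],q[0]]).as_matrix(); T=info['T_tool_cam']
    o=pos+Rm@T[:3,3]; d=Rm@T[:3,:3]@np.array([u[0],u[1],1])
    return tocase(o+d*(z-o[2])/d[2])
E
python3 - <<'E'
from h import *
i=vision.camera_info('wrist'); s=arm.state(); pos,q=s['tool_pos'],s['eef_rot']
for p in [(206,20),(492,20),(218,215),(470,215)]: print(p,ray(p,.098,pos,q,i))
for p in [(306,128),(307,104),(307,151)]: print('grip',p,ray(p,.150,pos,q,i))
for p in [(318,103),(318,152)]: print('roller',p,ray(p,.120,pos,q,i))
im=cv2.imread('pics/h_w.png')[80:180,240:480]; cv2.imwrite('pics/h_wc.png',cv2.resize(im,None,fx=3.3,fy=3.3,interpolation=cv2.INTER_CUBIC))
E
```

```text
(206, 20) [-0.0974 -0.1363  0.098 ]
(492, 20) [-0.0985  0.1387  0.098 ]
(218, 215) [ 0.101  -0.1412  0.098 ]
(470, 215) [0.1009 0.1429 0.098 ]
grip (306, 128) [ 0.0006 -0.0395  0.15  ]
grip (307, 104) [-0.0198 -0.0385  0.15  ]
grip (307, 151) [ 0.0209 -0.0388  0.15  ]
roller (318, 103) [-0.0203 -0.0289  0.12  ]
roller (318, 152) [ 0.0265 -0.0289  0.12  ]
```

View pics/h_wc.png

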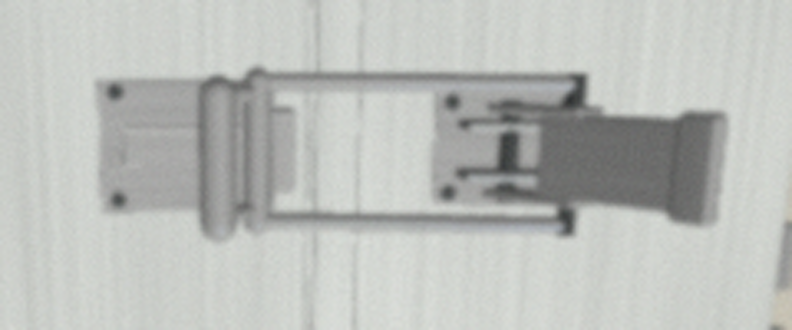

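carry_out --deltas '[[[0.02,-0.0045,0.02],[0,0,0],0.45],[[0.029,-0.005,0.03],[0,0,0],0.45],[[0,0,0.045],[0,0,0],0.45],[[0,0,0.035],[0,0,0],0.45],[[0,0,0.013],[0,0,0],0.45],[[0,0,0],[0,0,0],0.45]]'

```text
time: 14.78
tool_pos: [0.5271, 0.0187, 0.1537]
eef_rot: [-0.001, -0.047, 0.999, 0.0]
force: [-0.5, 0.1, 0.0]
width: 0.0388
```

Run:
```python
from h import *
st(); pic('wrist','i_w'); pp('wrist',['grip_bar','bail_roller'])
st()
im=cv2.imread('pics/i_w.png')[100:400,120:520]; cv2.imwrite('pics/i_wc.png',cv2.resize(im,None,fx=2,fy=2,interpolation=cv2.INTER_CUBIC))
```

```text
t 14.78 case [-0.     -0.0385  0.1537] yaw-err deg -0.01 zax [-0.0011 -0.     -1.    ] F [-0.45  0.1   0.03] w 0.0388 j [ 0.04  0.14 -0.19  1.24  0.   -0.06]
grip_bar wrist [(0.7, array([ 0.003 , -0.0427,  0.1478]))]
bail_roller wrist [(0.83, array([ 0.0003, -0.0326,  0.1192]))]
t 14.93 case [ 0.0012 -0.0385  0.1555] yaw-err deg -0.01 zax [ 2.5e-03  1.0e-04 -1.0e+00] F [ 0.38 -0.08  0.  ] w 0.0378 j [ 0.04  0.14 -0.19  1.24 -0.   -0.06]
```

View pics/i_wc.png

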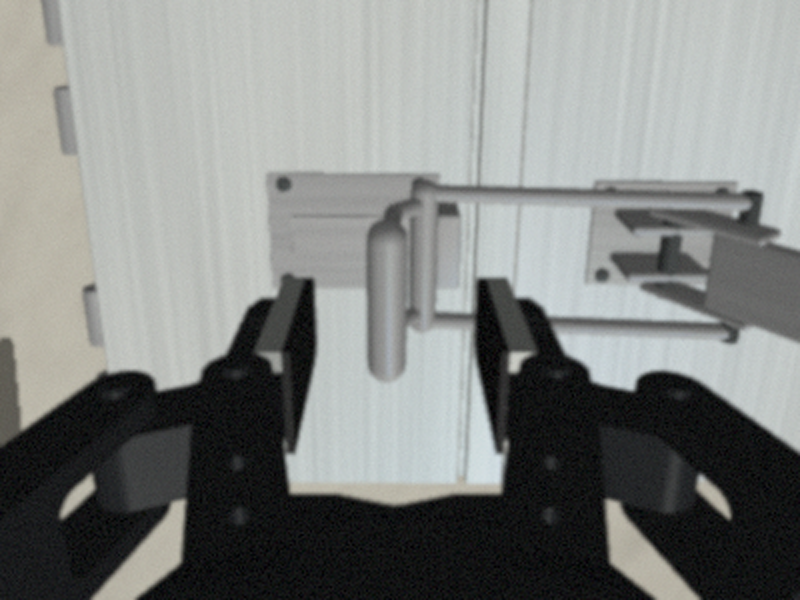

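carry_out --deltas '[[[0,-0.001,0.01],[0,0,0],0.45],[[0,-0.0005,0.01],[0,0,0],0.4],[[0,0,0],[0,0,0],0.25],[[0,0,0],[0,0,0],0],[[0,0,0],[0,0,0],0],[[0,0,0],[0,0,0],0],[[0,0,0],[0,0,0],0]]' --newtons 40

```text
time: 15.8
tool_pos: [0.5273, 0.0172, 0.1339]
eef_rot: [-0.0, -0.047, 0.999, -0.0]
force: [-1.6, -0.4, -0.8]
width: 0.0083
```

Run:
```python
from h import *
st(); pic('wrist','j_w')
im=cv2.imread('pics/j_w.png')[100:400,120:520]; cv2.imwrite('pics/j_wc.png',cv2.resize(im,None,fx=2,fy=2,interpolation=cv2.INTER_CUBIC))
A=np.array([.045,.114])
def grip(r):
    r=np.array(r); d=A-r; L=np.hypot(*d); a=(91e-3**2-.02**2+L*L)/(2*L); h=np.sqrt(max(0,.091**2-a*a))
    e=d/L; n=np.array([-e[1],e[0]]); P=r+a*e+h*n
    u=(r-P)/.091; nn=np.array([u[1],-u[0]]); 
    if nn[1]<0: nn=-nn
    return r+.008*u+.030*nn, P, np.arctan2(P[1]-A[1],P[0]-A[0])
for r in [(-.029,.120),(-.031,.130),(-.040,.131),(-.048,.131),(-.048,.107),(-.04,.107),(-.033,.107),(-.030,.107),(-.027,.107)]:
    g,P,ang=grip(r); print(r,g.round(4),P.round(4),round(ang,2))
```

```text
t 15.8 case [ 1.000e-04 -4.000e-02  1.339e-01] yaw-err deg -0.01 zax [-1.e-04 -1.e-04 -1.e+00] F [-1.59 -0.43 -0.79] w 0.0083 j [ 0.03  0.15 -0.23  1.2  -0.   -0.06]
(-0.029, 0.12) [-0.0385  0.1495] [0.0619 0.1247] 0.57
(-0.031, 0.13) [-0.0381  0.1602] [0.06   0.1273] 0.73
(-0.04, 0.131) [-0.0487  0.1608] [0.051  0.1331] 1.27
(-0.048, 0.131) [-0.057   0.1607] [0.043  0.1339] 1.67
(-0.048, 0.107) [-0.0643  0.1334] [0.0392 0.1331] 1.87
(-0.04, 0.107) [-0.0565  0.1333] [0.0469 0.1339] 1.47
(-0.033, 0.107) [-0.0488  0.1337] [0.0546 0.1315] 1.07
(-0.03, 0.107) [-0.045   0.1342] [0.0583 0.1289] 0.84
(-0.027, 0.107) [-0.0404  0.135 ] [0.0624 0.1238] 0.51
```

View pics/j_wc.png

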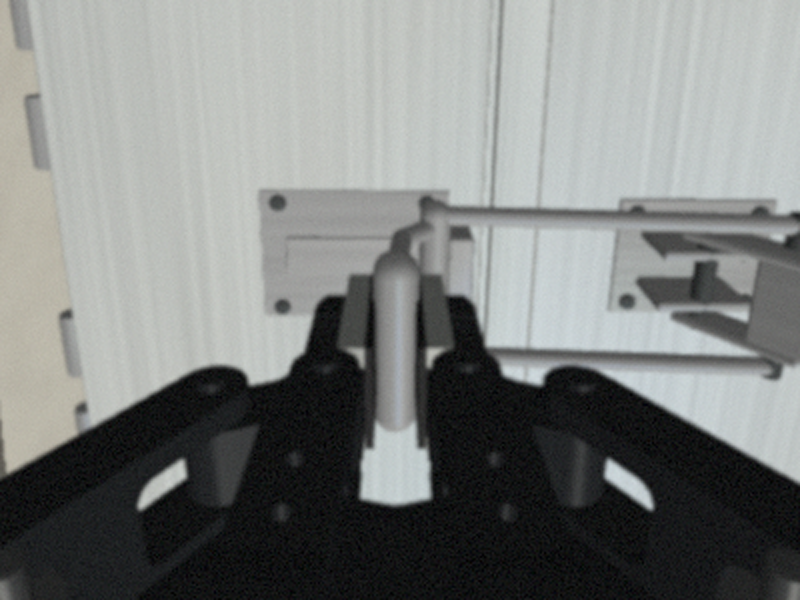

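carry_out --deltas '[[[0,0,-0.006],[0,0,0],0],[[0,0,-0.006],[0,0,0],0],[[0,-0.005,0],[0,0,0],0],[[0,-0.005,0],[0,0,0],0],[[0,-0.005,0],[0,0,0],0],[[0,-0.004,0],[0,0,0],0],[[0,0,0],[0,0,0],0]]'

```text
time: 16.73
tool_pos: [0.5292, -0.0026, 0.1459]
eef_rot: [-0.0, -0.047, 0.999, -0.001]
force: [-1.1, 0.1, 0.6]
width: 0.0086
```

Run:
```python
from h import *
st(); pic('wrist','k_w'); pp('wrist',['grip_bar','bail_roller','keeper_seat'])
im=cv2.imread('pics/k_w.png')[100:400,120:520]; cv2.imwrite('pics/k_wc.png',cv2.resize(im,None,fx=2,fy=2,interpolation=cv2.INTER_CUBIC))
```

```text
t 16.73 case [ 1.000e-04 -5.990e-02  1.459e-01] yaw-err deg -0.06 zax [ 0.     -0.0013 -1.    ] F [-1.12  0.09  0.57] w 0.0086 j [-0.    0.15 -0.2   1.22 -0.   -0.1 ]
grip_bar wrist [(0.64, array([-1.000e-04, -6.150e-02,  1.601e-01])), (0.44, array([-0.0684, -0.0555,  0.0984]))]
bail_roller wrist [(0.64, array([ 0.0011, -0.0534,  0.132 ]))]
keeper_seat wrist [(0.92, array([-0.0011, -0.0293,  0.1045]))]
```

View pics/k_wc.png

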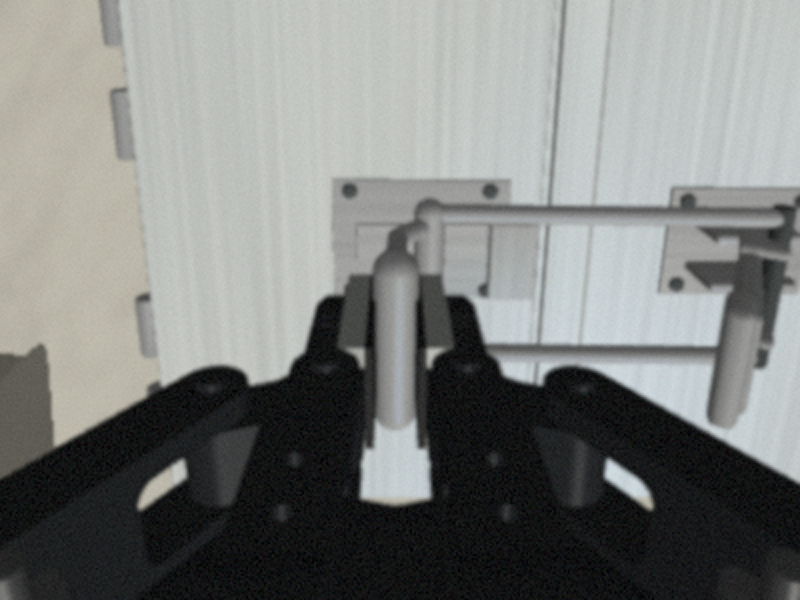

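carry_out --deltas '[[[0,-0.002,0.0065],[0,0,0],0],[[0,-0.002,0.0065],[0,0,0],0],[[0,-0.0018,0.0065],[0,0,0],0],[[0,-0.0015,0.0065],[0,0,0],0],[[0,0,0],[0,0,0],0],[[0,0,0],[0,0,0],0]]'

```text
time: 17.68
tool_pos: [0.5298, -0.009, 0.1197]
eef_rot: [-0.0, -0.047, 0.999, -0.0]
force: [-1.0, 1.4, -0.2]
width: 0.0085
```

Run:
```python
from h import *
st(); pic('wrist','l_w'); pp('wrist',['grip_bar','bail_roller','keeper_seat'])
im=cv2.imread('pics/l_w.png')[100:400,120:520]; cv2.imwrite('pics/l_wc.png',cv2.resize(im,None,fx=2,fy=2,interpolation=cv2.INTER_CUBIC))
```

```text
t 17.68 case [ 1.000e-04 -6.630e-02  1.197e-01] yaw-err deg -0.01 zax [-4.e-04 -1.e-04 -1.e+00] F [-0.95  1.44 -0.18] w 0.0085 j [-0.02  0.16 -0.25  1.17 -0.   -0.11]
grip_bar wrist [(0.94, array([ 0.0004, -0.0674,  0.1345]))]
bail_roller wrist []
keeper_seat wrist [(0.69, array([-0.0022, -0.0308,  0.1091]))]
```

View pics/l_wc.png

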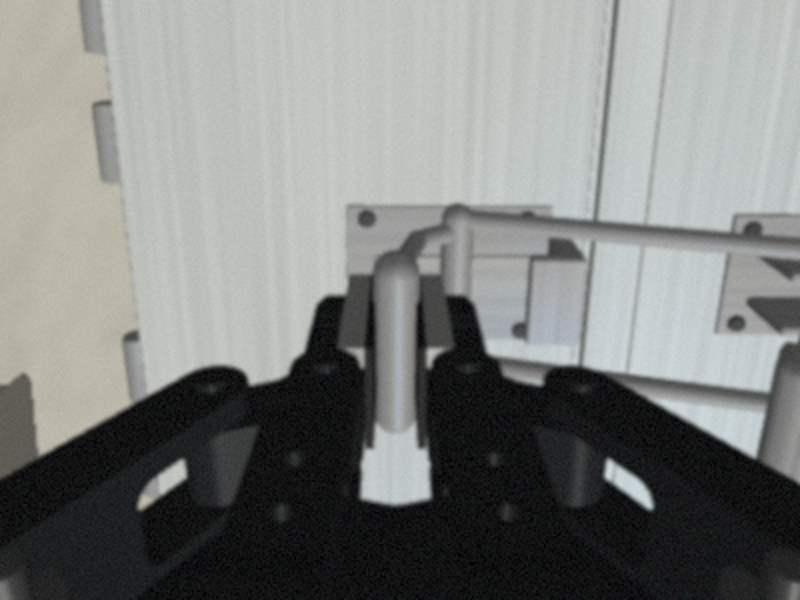

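carry_out --deltas '[[[0,0,0.002],[0,0,0],0],[[0,0,0.0015],[0,0,0],0],[[0,0,0.0015],[0,0,0],0],[[0,0,0],[0,0,0],0]]'

```text
time: 18.38
tool_pos: [0.5299, -0.009, 0.1148]
eef_rot: [0.0, -0.047, 0.999, 0.0]
force: [-3.1, 0.1, 0.8]
width: 0.0085
```

Run:
```python
from h import *
st()
```

```text
t 18.38 case [ 1.000e-04 -6.630e-02  1.148e-01] yaw-err deg -0.02 zax [ 0.  0. -1.] F [-3.14  0.06  0.84] w 0.0085 j [-0.02  0.16 -0.26  1.15  0.   -0.11]
```

carry_out --deltas '[[[0,0,0.001],[0,0,0],0],[[0,0,0.001],[0,0,0],0],[[0,0,0],[0,0,0],0]]'

```text
time: 18.75
tool_pos: [0.5299, -0.009, 0.1129]
eef_rot: [-0.0, -0.047, 0.999, -0.0]
force: [-2.6, 0.4, 2.3]
width: 0.0084
```

Run:
```python
from h import *
st()
```

```text
t 18.75 case [ 1.000e-04 -6.630e-02  1.129e-01] yaw-err deg -0.01 zax [ 0. -0. -1.] F [-2.61  0.36  2.27] w 0.0084 j [-0.02  0.16 -0.26  1.15 -0.   -0.11]
```

carry_out --deltas '[[[0,0,-0.0025],[0,0,0],0],[[0,0.003,0],[0,0,0],0],[[0,0.003,0],[0,0,0],0],[[0,0.003,0],[0,0,0],0],[[0,0.003,0],[0,0,0],0],[[0,0,0],[0,0,0],0]]'

```text
time: 19.5
tool_pos: [0.5287, 0.0036, 0.1153]
eef_rot: [-0.0, -0.047, 0.999, 0.0]
force: [-2.6, -0.0, 1.2]
width: 0.0087
```

Run:
```python
from h import *
st(); pic('wrist','m_w')
im=cv2.imread('pics/m_w.png')[100:400,120:520]; cv2.imwrite('pics/m_wc.png',cv2.resize(im,None,fx=2,fy=2,interpolation=cv2.INTER_CUBIC))
```

```text
t 19.5 case [ 0.0002 -0.0536  0.1153] yaw-err deg 0.02 zax [-1.e-04  1.e-03 -1.e+00] F [-2.59 -0.02  1.24] w 0.0087 j [ 0.01  0.16 -0.26  1.16  0.   -0.09]
```

View pics/m_wc.png

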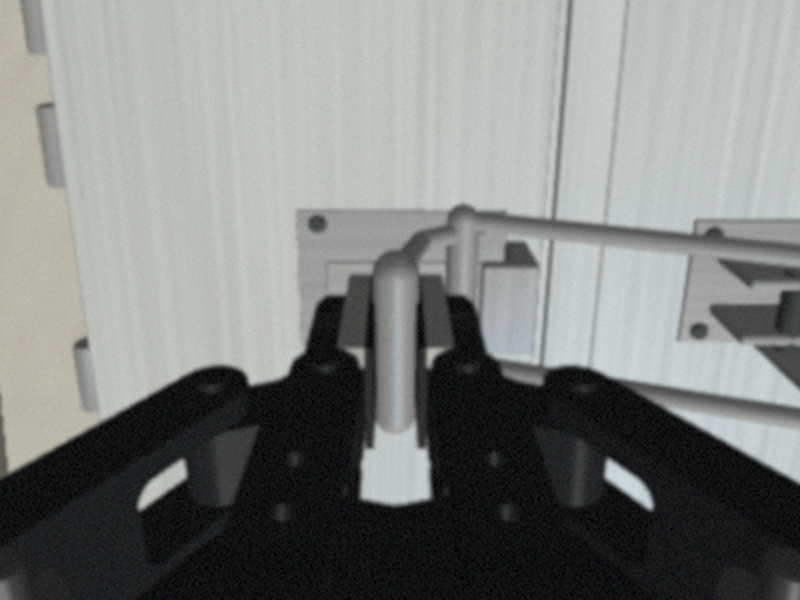

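carry_out --deltas '[[[0,0.002,0],[0,0,0],0],[[0,0.002,0],[0,0,0],0],[[0,0.002,0],[0,0,0],0],[[0,0,0],[0,0,0],0]]'

```text
time: 20.05
tool_pos: [0.5281, 0.0092, 0.1153]
eef_rot: [-0.0, -0.047, 0.999, 0.0]
force: [-2.4, -0.7, 0.7]
width: 0.0088
```

Run:
```python
from h import *
st(); pic('wrist','n_w')
im=cv2.imread('pics/n_w.png')[100:400,120:520]; cv2.imwrite('pics/n_wc.png',cv2.resize(im,None,fx=2,fy=2,interpolation=cv2.INTER_CUBIC))
```

```text
t 20.05 case [ 1.000e-04 -4.800e-02  1.153e-01] yaw-err deg 0.0 zax [-1.e-04  4.e-04 -1.e+00] F [-2.43 -0.71  0.75] w 0.0088 j [ 0.02  0.16 -0.26  1.16  0.   -0.08]
```

View pics/n_wc.png

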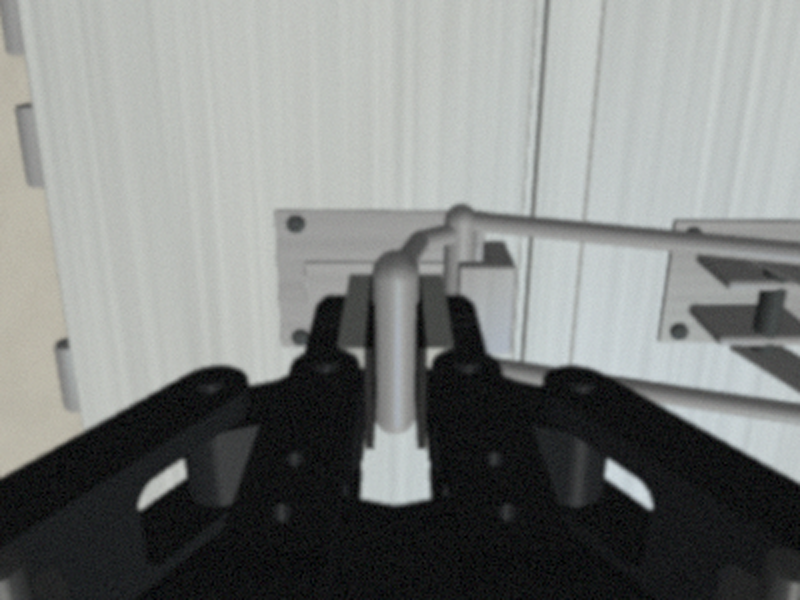

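The lip edge (crop col 460) now covers half the bar (445–475): it goes under. Continue until the post is felt.

carry_out --deltas '[[[0,0.0015,0],[0,0,0],0],[[0,0.0015,0],[0,0,0],0],[[0,0,0],[0,0,0],0]]'

```text
time: 20.48
tool_pos: [0.5279, 0.012, 0.1153]
eef_rot: [-0.0, -0.047, 0.999, 0.0]
force: [-1.5, -1.4, 0.1]
width: 0.0088
```

Run:
```python
from h import *
st()
```

```text
t 20.48 case [ 1.000e-04 -4.520e-02  1.153e-01] yaw-err deg -0.01 zax [-0.  0. -1.] F [-1.54 -1.42  0.08] w 0.0088 j [ 0.02  0.16 -0.26  1.16  0.   -0.07]
```

carry_out --deltas '[[[0,0.0015,0],[0,0,0],0],[[0,0.0015,0],[0,0,0],0],[[0,0,0],[0,0,0],0]]'

```text
time: 20.85
tool_pos: [0.5278, 0.0131, 0.1155]
eef_rot: [0.0, -0.046, 0.999, -0.002]
force: [-0.3, -9.0, 0.8]
width: 0.0083
```

Run:
```python
from h import *
st(); pic('wrist','o_w')
im=cv2.imread('pics/o_w.png')[100:400,120:520]; cv2.imwrite('pics/o_wc.png',cv2.resize(im,None,fx=2,fy=2,interpolation=cv2.INTER_CUBIC))
```

```text
t 20.85 case [ 1.000e-04 -4.410e-02  1.155e-01] yaw-err deg -0.07 zax [ 4.0e-04 -4.4e-03 -1.0e+00] F [-0.31 -9.04  0.84] w 0.0083 j [ 0.03  0.16 -0.26  1.16 -0.   -0.07]
```

View pics/o_wc.png

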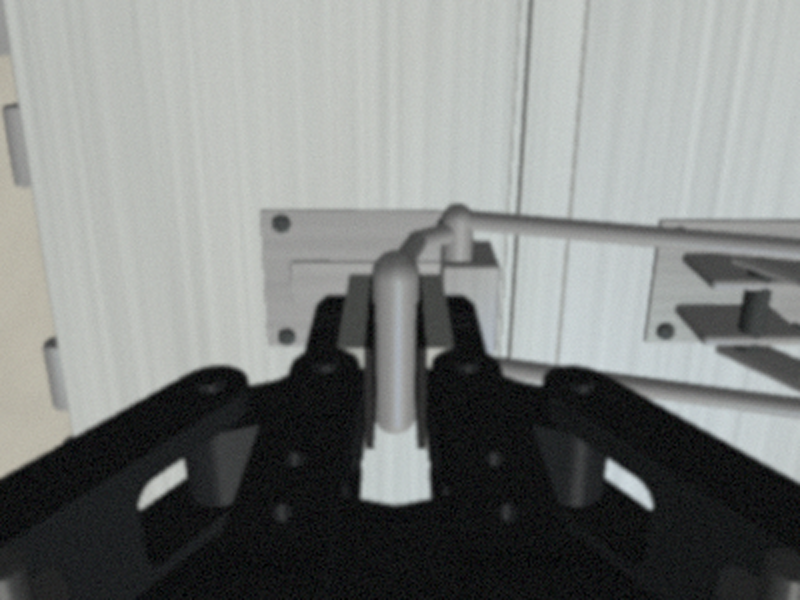

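carry_out --deltas '[[[0,-0.001,0],[0,0,0],0],[[0,0,0],[0,0,0],0.15],[[0,0,0],[0,0,0],0.25],[[0,0,0],[0,0,0],0.25],[[0,0,-0.004],[0,0,0],0.28],[[0,0,-0.01],[0,0,0],0.28],[[0,0,-0.02],[0,0,0],0.28],[[0,0,-0.04],[0,0,0],0.28],[[0,0,-0.06],[0,0,0],0.1],[[-0.03,0,-0.05],[0,0,0],0],[[-0.02,0.03,0],[0,0,0],0],[[0,0,0],[0,0,0],0]]'

```text
time: 22.4
tool_pos: [0.5759, 0.0506, 0.2998]
eef_rot: [0.001, -0.048, 0.999, 0.001]
force: [0.1, 0.1, 0.5]
width: 0.0001
```

Run:
```python
from h import *
st(); pic('wrist','p_w'); pp('wrist',["lever_end","bail_roller","grip_bar","keeper_seat"]); pic('side','p_s'); pp('side',["lever_end","bail_roller","grip_bar"])
st()
im=cv2.imread('pics/p_w.png')[60:210,200:520]; cv2.imwrite('pics/p_wc.png',cv2.resize(im,None,fx=2.5,fy=2.5,interpolation=cv2.INTER_CUBIC))
```

```text
t 22.4 case [ 0.0515 -0.0113  0.2998] yaw-err deg 0.15 zax [ 0.0013  0.0013 -1.    ] F [0.14 0.12 0.46] w 0.0001 j [ 0.09  0.24  0.25  1.58  0.   -0.01]
lever_end wrist [(0.73, array([ 0.0003, -0.0497,  0.1255])), (0.72, array([0.0015, 0.0666, 0.1763]))]
bail_roller wrist [(0.83, array([ 0.002 , -0.0289,  0.1026]))]
grip_bar wrist [(0.59, array([ 0.001 , -0.0479,  0.1271]))]
keeper_seat wrist [(0.89, array([ 0.0008, -0.0287,  0.1089]))]
lever_end side [(0.52, array([-0.0031,  0.0689,  0.1743]))]
bail_roller side [(0.61, array([ 0.0004, -0.0292,  0.102 ])), (0.43, array([-0.1132,  0.2833, -0.0047]))]
grip_bar side [(0.61, array([ 0.0005, -0.0426,  0.127 ])), (0.27, array([-0.0051,  0.0728,  0.1715]))]
t 22.85 case [ 0.0498 -0.0137  0.2995] yaw-err deg -0.05 zax [ 0.e+00  1.e-04 -1.e+00] F [0.55 0.1  0.22] w -0.0002 j [ 0.08  0.24  0.25  1.58  0.   -0.01]
```

View pics/p_wc.png

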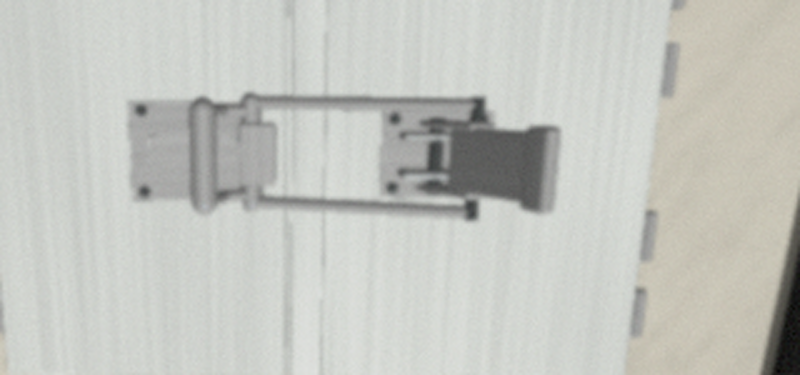

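carry_out --deltas '[[[0.029,0.03,0.02],[0,0,0],0],[[0.02,0.0285,0.035],[0,0,0],0],[[0,0,0.045],[0,0,0],0],[[0,0,0.02],[0,0,0],0],[[0,0,0.006],[0,0,0],0],[[0,0,0],[0,0,0],0]]'

```text
time: 23.6
tool_pos: [0.5205, 0.1019, 0.1738]
eef_rot: [0.0, -0.047, 0.999, 0.0]
force: [-0.7, -0.8, 0.3]
width: -0.0
```

Run:
```python
from h import *
st(); pic('wrist','q_w'); st()
im=cv2.imread('pics/q_w.png')[100:400,120:520]; cv2.imwrite('pics/q_wc.png',cv2.resize(im,None,fx=2,fy=2,interpolation=cv2.INTER_CUBIC))
prev=None
for th in np.linspace(1.12,0,15):
    p=np.array([.045+.062*np.cos(th)-.006*np.sin(th)-.010*th/1.12, .114+.062*np.sin(th)+.006*np.cos(th)])
    print(round(th,2),p.round(4), None if prev is None else (p-prev).round(4)); prev=p
```

```text
t 23.6 case [0.0013 0.045  0.1738] yaw-err deg -0.03 zax [ 2.e-04  1.e-04 -1.e+00] F [-0.68 -0.81  0.29] w -0.0 j [ 0.19  0.14 -0.15  1.28  0.    0.1 ]
t 23.65 case [0.0017 0.0451 0.1744] yaw-err deg -0.03 zax [ 1.3e-03  3.0e-04 -1.0e+00] F [ 0.23 -0.73 -0.36] w 0.0001 j [ 0.19  0.14 -0.15  1.28  0.    0.1 ]
1.12 [0.0566 0.1724] None
1.04 [0.0619 0.1705] [ 0.0053 -0.0019]
0.96 [0.0671 0.1682] [ 0.0051 -0.0023]
0.88 [0.072  0.1656] [ 0.005  -0.0026]
0.8 [0.0767 0.1627] [ 0.0047 -0.003 ]
0.72 [0.0812 0.1594] [ 0.0045 -0.0033]
0.64 [0.0854 0.1558] [ 0.0042 -0.0036]
0.56 [0.0893 0.152 ] [ 0.0039 -0.0038]
0.48 [0.0929 0.148 ] [ 0.0036 -0.0041]
0.4 [0.0962 0.1437] [ 0.0033 -0.0043]
0.32 [0.0991 0.1392] [ 0.0029 -0.0045]
0.24 [0.1017 0.1346] [ 0.0025 -0.0046]
0.16 [0.1038 0.1298] [ 0.0022 -0.0048]
0.08 [0.1056 0.1249] [ 0.0018 -0.0049]
0.0 [0.107 0.12 ] [ 0.0014 -0.0049]
```

View pics/q_wc.png

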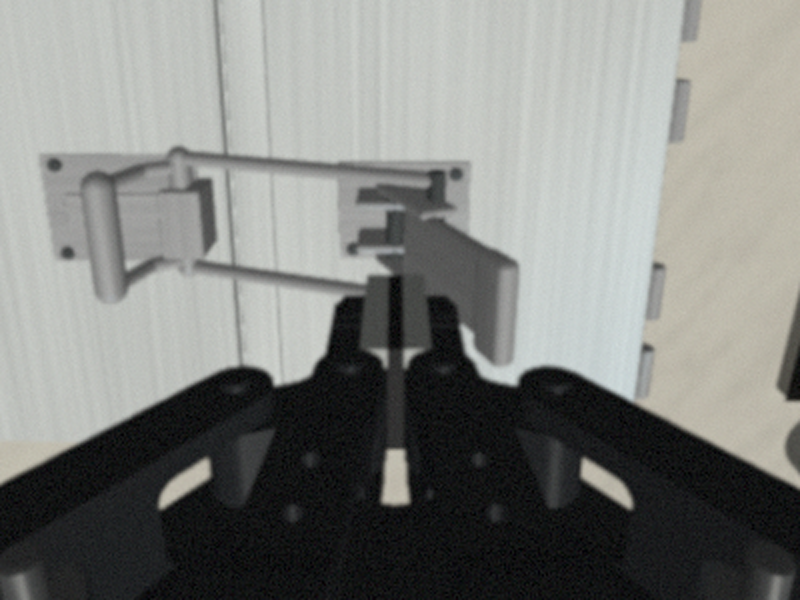

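carry_out --deltas '[[[0,0.006,0.001],[0,0,0],0],[[0,0.0055,0.001],[0,0,0],0],[[0,0.0053,0.002],[0,0,0],0],[[0,0.0051,0.0023],[0,0,0],0],[[0,0.005,0.0026],[0,0,0],0],[[0,0.0047,0.003],[0,0,0],0],[[0,0.0045,0.0033],[0,0,0],0],[[0,0.0042,0.0036],[0,0,0],0]]'

```text
time: 24.65
tool_pos: [0.5163, 0.1426, 0.1542]
eef_rot: [-0.0, -0.047, 0.999, 0.0]
force: [0.2, -2.8, 0.5]
width: -0.0003
```

Run:
```python
from h import *
st(); pic('wrist','r_w'); st()
im=cv2.imread('pics/r_w.png')[100:400,120:520]; cv2.imwrite('pics/r_wc.png',cv2.resize(im,None,fx=2,fy=2,interpolation=cv2.INTER_CUBIC))
```

```text
t 24.65 case [0.0009 0.0859 0.1542] yaw-err deg -0.01 zax [-7.e-04  3.e-04 -1.e+00] F [ 0.19 -2.78  0.52] w -0.0003 j [ 0.27  0.16 -0.17  1.24  0.    0.18]
t 24.7 case [0.0008 0.0864 0.1537] yaw-err deg 0.01 zax [-1.3e-03  7.0e-04 -1.0e+00] F [ 0.61 -1.83  0.09] w -0.0 j [ 0.27  0.16 -0.17  1.24  0.    0.18]
```

View pics/r_wc.png

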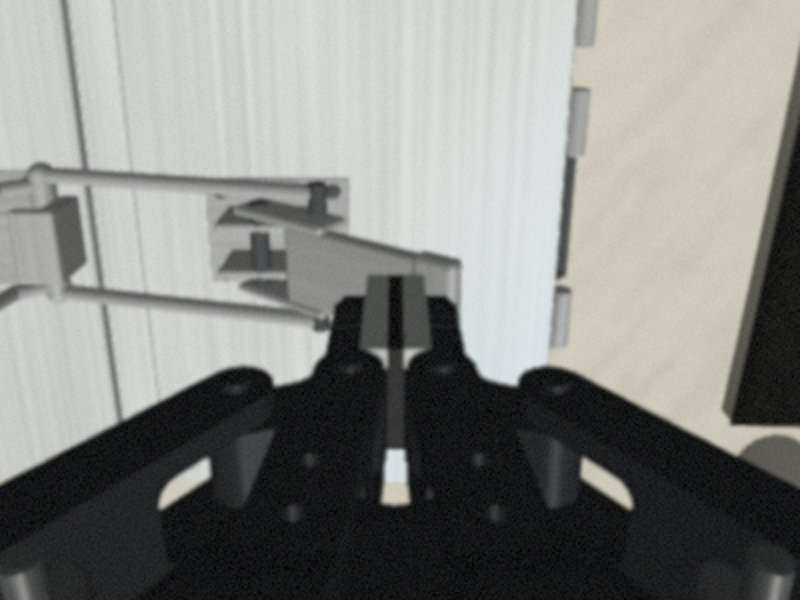

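carry_out --deltas '[[[0,0.0048,0.0035],[0,0,0],0],[[0,0.0042,0.004],[0,0,0],0],[[0,0.0035,0.0043],[0,0,0],0],[[0,0.003,0.0045],[0,0,0],0],[[0,0.0025,0.0047],[0,0,0],0]]'

```text
time: 25.32
tool_pos: [0.5148, 0.1605, 0.1331]
eef_rot: [-0.0, -0.047, 0.999, 0.0]
force: [-0.5, -0.7, 1.1]
width: -0.0
```

Run:
```python
from h import *
st(); pic('wrist','s_w'); st()
im=cv2.imread('pics/s_w.png')[100:400,120:520]; cv2.imwrite('pics/s_wc.png',cv2.resize(im,None,fx=2,fy=2,interpolation=cv2.INTER_CUBIC))
```

```text
t 25.32 case [0.0011 0.1039 0.1331] yaw-err deg -0.0 zax [-3.e-04  3.e-04 -1.e+00] F [-0.54 -0.68  1.11] w -0.0 j [ 0.3   0.17 -0.2   1.2   0.    0.21]
t 25.38 case [0.0008 0.104  0.1325] yaw-err deg 0.0 zax [-1.1e-03  2.0e-04 -1.0e+00] F [-0.19 -0.22 -0.76] w 0.0001 j [ 0.3   0.17 -0.2   1.2   0.    0.21]
```

View pics/s_wc.png

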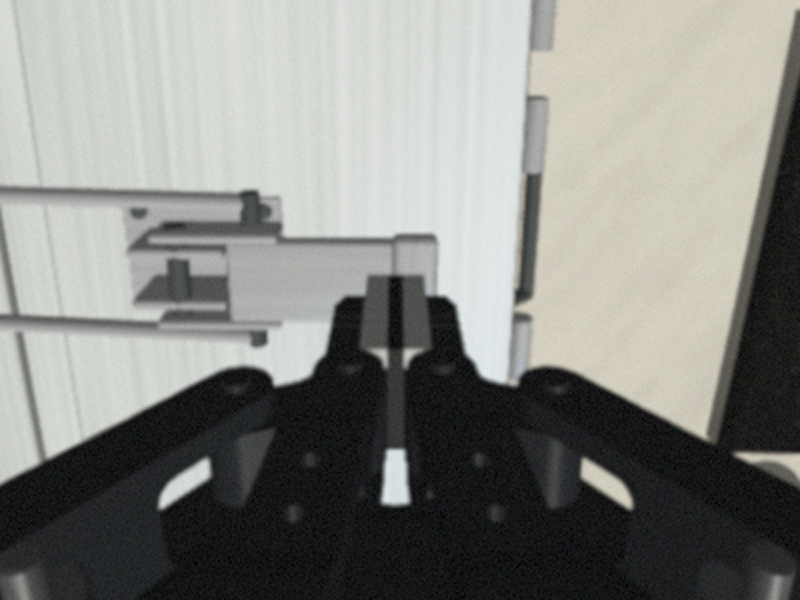

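carry_out --deltas '[[[0,0.002,0.004],[0,0,0],0],[[0,0.001,0.004],[0,0,0],0],[[0,0.001,0.003],[0,0,0],0],[[0,0,0.002],[0,0,0],0],[[0,0,0],[0,0,0],0]]'

```text
time: 26.0
tool_pos: [0.5145, 0.1642, 0.1208]
eef_rot: [0.0, -0.047, 0.999, 0.0]
force: [-0.9, -0.9, 1.9]
width: -0.0
```

Run:
```python
from h import *
st()
```

```text
t 26.0 case [0.0012 0.1075 0.1208] yaw-err deg -0.02 zax [ 1.e-04  2.e-04 -1.e+00] F [-0.93 -0.85  1.86] w -0.0 j [ 0.31  0.18 -0.22  1.17  0.    0.21]
```

carry_out --deltas '[[[0,0,0.002],[0,0,0],0],[[0,0,0.002],[0,0,0],0],[[0,0,0],[0,0,0],0]]'

```text
time: 26.38
tool_pos: [0.5149, 0.1643, 0.1199]
eef_rot: [0.002, -0.047, 0.999, 0.001]
force: [-6.9, -1.1, 21.3]
width: 0.0002
```

Run:
```python
from h import *
st()
```

```text
t 26.38 case [0.0015 0.1076 0.1199] yaw-err deg -0.02 zax [ 0.003   0.0012 -1.    ] F [-6.88 -1.1  21.3 ] w 0.0002 j [ 0.31  0.17 -0.23  1.17  0.    0.21]
```

Lever is on its stop (z 0.120, 21 N). Lift off and check.

carry_out --deltas '[[[0,0,-0.01],[0,0,0],0],[[0,0,-0.04],[0,0,0],0],[[0,0,-0.06],[0,0,0],0],[[-0.03,-0.03,-0.05],[0,0,0],0],[[-0.03,-0.045,0],[0,0,0],0],[[0,-0.045,0],[0,0,0],0],[[0,0,0],[0,0,0],0],[[0,0,0],[0,0,0],0]]'

```text
time: 27.38
tool_pos: [0.584, 0.0517, 0.274]
eef_rot: [-0.0, -0.047, 0.999, 0.0]
force: [-0.0, 0.6, -0.6]
width: 0.0002
```

Run:
```python
from h import *
s=st(); pic('wrist','t_w'); pp('wrist',["lever_end","bail_roller","grip_bar","keeper_seat"]); pic('side','t_s'); pp('side',["lever_end","bail_roller","grip_bar",'keeper_seat'])
im=cv2.imread('pics/t_w.png')[60:210,200:520]; cv2.imwrite('pics/t_wc.png',cv2.resize(im,None,fx=2.5,fy=2.5,interpolation=cv2.INTER_CUBIC))
a=cv2.imread('pics/t_s.png')[110:260,240:420]; cv2.imwrite('pics/t_sc.png',cv2.resize(a,None,fx=4,fy=4))
```

```text
t 27.38 case [ 0.0597 -0.011   0.274 ] yaw-err deg -0.04 zax [-4.e-04  3.e-04 -1.e+00] F [-0.04  0.6  -0.63] w 0.0002 j [ 0.09  0.25  0.21  1.53  0.   -0.01]
lever_end wrist [(0.63, array([0.0026, 0.1095, 0.1243]))]
bail_roller wrist [(0.57, array([ 0.0027, -0.0272,  0.1022]))]
grip_bar wrist [(0.9, array([-0.0021, -0.0382,  0.1326]))]
keeper_seat wrist [(0.89, array([-0.0024, -0.0297,  0.1066]))]
lever_end side [(0.68, array([0.0006, 0.1114, 0.1212]))]
bail_roller side [(0.6, array([ 0.0015, -0.0259,  0.1052]))]
grip_bar side [(0.67, array([-0.0619,  0.0552,  0.0971])), (0.66, array([ 0.0027, -0.0324,  0.132 ]))]
keeper_seat side [(0.55, array([-0.0021, -0.0297,  0.1093]))]
```

View pics/t_wc.png

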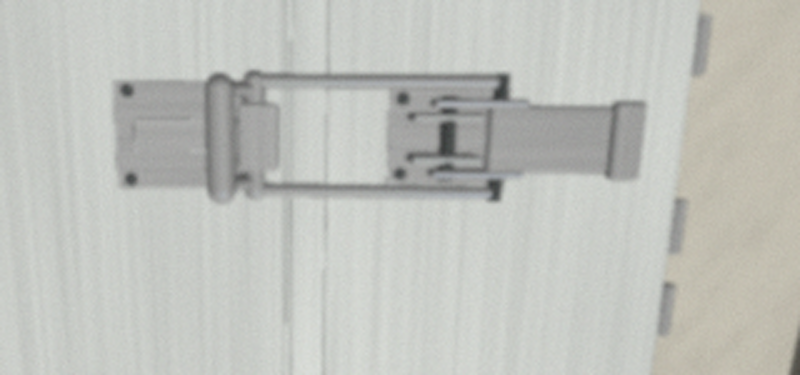

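View pics/t_sc.png

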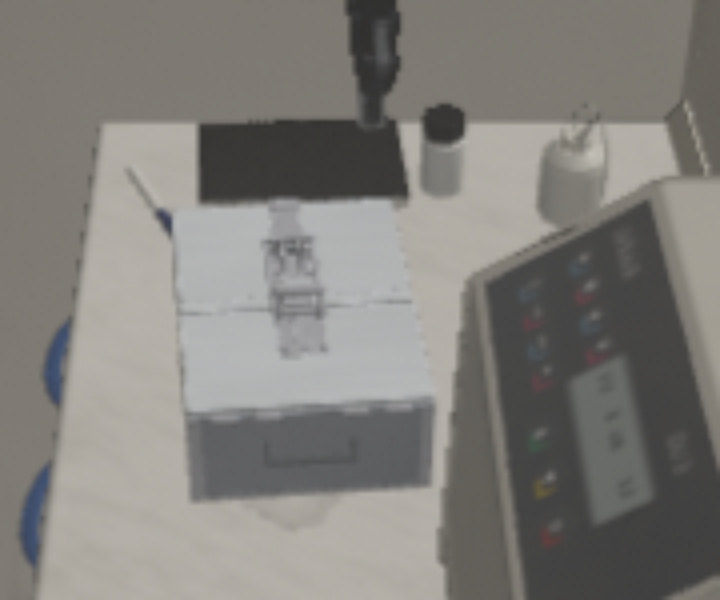

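Run:
```python
import cv2,numpy as np
a=cv2.imread('pics/p_w.png')[85:155,240:330]; b=cv2.imread('pics/t_w.png')[75:145,235:325]
f=lambda x:cv2.resize(x,None,fx=4.2,fy=4.2,interpolation=cv2.INTER_CUBIC)
cv2.imwrite('pics/u.png',np.hstack([f(a),f(b)]))
```

```text
(no output)
```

View pics/u.png

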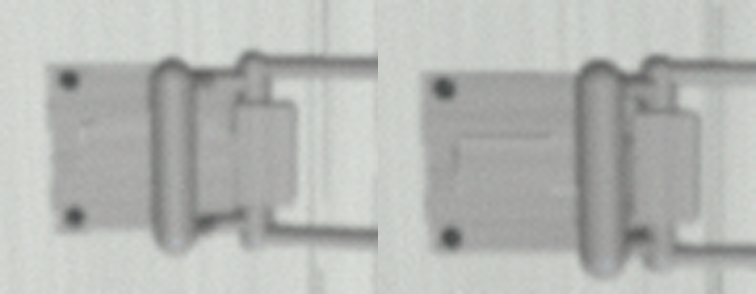

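The bar runs beneath the lip (before left, after right), and the keeper has slid some mm towards the lever, so the latch is tensioned. Handing in.

Run:
```python
from h import *
st(); print(arm.sign_off())
```

```text
t 27.88 case [ 0.0597 -0.0108  0.2743] yaw-err deg 0.02 zax [ 1.e-04  0.e+00 -1.e+00] F [ 1.28 -0.08  0.25] w -0.0001 j [ 0.09  0.25  0.21  1.53  0.   -0.01]
the job is handed in; nothing more can be done
None
```

The box is shut and latched. I closed the rebated leaf first, then the flanged leaf over it. I hooked the bail over and under the keeper's lip until I felt the post at 9 N. Then I pressed the lever past centre onto its stop. The job was handed in at 27.9 s.

**Last checks, with the arm clear:**
- **Leaves:** both lie flat, with finger contact at a height of 98 mm when pressed home.
- **Lever:** it lies flat by itself, with its end at about 120 mm.
- **Bail and keeper:** the cross bar shows beneath the lip. The keeper appears drawn about 2 to 3 mm towards the lever, judged only roughly from the pictures.
- **Forces:** the highest reading I took was about 22 N (at the press home).
- **Bystanders:** I moved near none of them, and those visible in the last pictures looked unmoved; I did not measure them.

**Disagreements:**
- The peak resistance of the lever was not seen in the force readings, because I read them only between moves.
- The network's position for the bar was off by a few mm, and it sometimes reported other places with low scores. I relied on the pictures instead.

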